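Pack the rework kit into its shadow-foam tray

TASK

Pack the grey service-kit tray for the next call-out: lay the screwdriver, the marker, the small tin of tip tinner and the reel of solder each fully down into the foam insert that is cut to its outline, the screwdriver with its handle in the wide end of its cut-out and the reel standing upright. The wooden flux brush and the loose tin jar lid look similar but belong to the bench: leave them where they lie, and do not unseat anything you have already packed.

Things in the scene. Friction and masses are not known exactly. Their poses are not given: they have to be found in the camera images.
- driver_handle (a point): small screwdriver lying flat, blue handle, thin steel blade, 119 mm long, 13 mm high. Point: middle of the handle, 6 mm above what it lies on. The handle (50 mm long, 13 mm thick) reaches 25 mm either side of the point along y; +y points from blade to handle end; the 3 mm blade runs 25 to 95 mm on the -y side. Grip across the handle, along x. Starts with the handle roughly towards the robot.
- marker_mid (a point): hexagonal marker pen, white with a black cap, lying flat, 90 mm long, 17 mm wide, 15 mm high. The point is its centre (7.5 mm up); its y axis runs along the pen. Grip it across the middle, along its x axis, low enough that the pads reach below half its height. Either end may lead.
- tin_mid (a point): small round silvery tin of tip tinner with a red paper label on its lid, 39 mm across, 17 mm high, standing flat. The point is its centre (8.5 mm up), z up.
- reel_mid (a point): reel of solder wire standing on end: a pale grey drum 55 mm across and 60 mm high, out on the front of the bench (not the one back beside the microscope). The point is its centre (30 mm up), z along its axis, up.
- driver_insert_floor (a point): target: screwdriver insert. Cut-out 6 mm deep, 132 mm long: a handle bay 25 mm wide at the robot's end, then a blade slot 14 mm wide; a finger notch 40 mm (x) by 67 mm (y) crosses it at the bay. Point: on the cut-out's floor, 18 mm above the bench, mid-notch, where the middle of the handle belongs; x runs from bay to blade slot, away from the robot, so the seated tool's +y points along -x.
- marker_insert_floor (a point): target: marker insert: straight slot 104 mm long (x), 29 mm wide (y), 7 mm deep, a finger notch 40 mm (x) by 67 mm (y) half-way. Point: middle of the slot's floor, 17 mm above the bench; x along the slot. All inserts: fixed charcoal foam, 142 mm (x) by 74 mm (y), side by side along y in any order in one grey tray; foam top 24 mm, tray rim 32 mm above the bench; cut-outs have pale-grey floors.
- tin_insert_floor (a point): target: tin insert: the smaller round cut-out, 48 mm across, 8 mm deep, bevelled mouth, no finger notch: the upper 9 mm of the seated tin stand proud, so hold the tin by those. Point: middle of its floor, 16 mm above the bench. Insert size and tray as told for the marker insert.
- reel_insert_floor (a point): target: the foam insert for the reel: the larger round cut-out, 64 mm across, 10 mm deep, with a bevelled mouth. The point is the middle of its floor, 14 mm above the bench.
- brush_mid (a point): look-alike to leave alone: wooden flux brush lying flat, 134 mm long (y axis), 7 mm thick. The point is its centre.
- lid_mid (a point): look-alike to leave alone: flat round tin screw lid of a jar, 50 mm across and 9 mm high. The point is its centre.
Things that resemble listed ones, but are neither listed nor needed, are in the scene too. Of the things that look like the part that bears tin_mid, the larger one is meant.

How it is judged (in metres and radians):
At the end, for the whole second after the job is handed in: Each of the four sits in its own cut-out: centre within 12 mm (tin and reel 10 mm) of its point and no more than 4 mm higher than when resting on the floor; screwdriver and marker along their slots to 0.2 rad; tin and reel upright to 0.12 rad; all at rest; brush and lid within 20 mm of their start (horizontal distance between driver_handle and driver_insert_floor below 0.012 m and z of driver_handle in the frame of driver_insert_floor below 0.0105 m and angle between the y axis of driver_handle and the x axis of driver_insert_floor, either way round below 0.2 rad and horizontal distance between marker_mid and marker_insert_floor below 0.012 m and z of marker_mid in the frame of marker_insert_floor below 0.0115 m and angle between the y axis of marker_mid and the x axis of marker_insert_floor, either way round below 0.2 rad and horizontal distance between tin_mid and tin_insert_floor below 0.01 m and z of tin_mid in the frame of tin_insert_floor below 0.0115 m and angle between each of tin_mid, reel_mid's own z axis and vertical below 0.12 rad and horizontal distance between reel_mid and reel_insert_floor below 0.01 m and z of reel_mid in the frame of reel_insert_floor below 0.034 m and distance of each of brush_mid, lid_mid from where it was at the start of the episode below 0.02 m and linear speed of each of screwdriver, marker, tinner_tin, solder_reel below 0.02 m/s); the robot touches nothing.
It fails at once if the wooden flux brush was moved or lifted (distance of brush_mid from where it was at the start of the episode above 0.03 m).
It fails at once if the jar lid was moved or lifted (distance of lid_mid from where it was at the start of the episode above 0.03 m).
It also fails if it takes over 96 s, if anything falls off the work surface, if the arm or the gripper's body presses on something with over 40 N, if the wrist force passes 120 N, or if a joint passes its speed limit or range.

ROBOT

A 6-joint arm with a two-finger parallel gripper is mounted at the origin on a cart in front of the work surface, level with it; the furniture and walls round the work are solid. World frame = base frame: x ahead of the robot, y to its left, z up, the work surface at z = 0. Lengths are in mm, angles in rad, forces in N, time in s.
With the tool pointing down it reaches from about 350 to 775 mm from the base axis. Payload 7.3 kg.
Tool frame: the origin (TCP) lies at the very end of the fingers, on their centre line; the grasp point (between the pads) lies 19 mm behind it; z points along the fingers, y is the line along which they close (so a half turn about z gives the same grasp; the last joint's range is limited). The gripper opens to 92 mm and grips with 3 to 60 N. Pads are 19 mm wide; open, the fingers measure 130 mm over their backs; the gripper's body (75 mm by 190 mm) begins 47 mm behind the grasp point.
Start: joints at [0.986, 0.342, 1.524, -0, 1.275, -0.146], TCP at [223.037, 475.289, 226.741] pointing down, gripper open.
Joint ranges: [-2.53, 2.53], [-0.77, 2.02], [0.04, 2.7], [-1, 4.14], [0.28, 2.66], [-3.11, 3.11]. Speed limits (rad/s): [2.57, 2.57, 3.14, 3.14, 3.14, 3.14].

INTERFACE

Orientations are given as [roll, pitch, yaw] about the fixed x, y, z axes, in that order (R = Rz(yaw) Ry(pitch) Rx(roll)).
In Python, from plant import * gives the robot as it stands.
- The arm moves only by the tool arm_command, never from a script. Its arguments are lists of equal length, an entry for each row: "gripper": the finger opening in mm, from 0 to 91.8; "dp": the shift along the tool's x, y, z in units of 25 mm (1.0 is 25 mm), a list of three; "twist": the turn about the tool's z in units of 5 degrees (1.0 is 5 degrees). A call has exactly 5 rows; each row shifts and turns the commanded pose from where the row before left it, along the tool's axes as they then stand; what a row does not reach is not made up. A row lasts 1/8 s, in which the tool goes at most 62.5 mm and 10.7 degrees, less where a joint would pass 70% of its speed; a pose out of reach is approached as far as the arm can. A call is refused whole if a number of a shift passes 1 or a number of a turn 1, either way. A call with a gripper value outside its range is refused whole. The fingers move at their own pace and stop on an object; the grip force is fixed at half the most. Time passes only in rows, so rows that do not move let the fingers close, or fill a call up. It gives the time, the measured TCP pose, the force, the opening and the grip force at its end, in the units of the state.
- get_obs(): the state, without advancing time (a new reading comes with each control period).
- capture(name): name is "side" or "top" or "wrist"; returns the picture (480x640x3 uint8, red, green, blue); there is no depth.
- get_calibration(name): a dict with "mtx" (3x3 intrinsics, pixels), "position" and "attitude" of the camera in the world; the wrist camera has in their place "mount" (4x4, takes a point from camera to tool coordinates, whose origin is the TCP and whose axes are the flange's). Camera axes: x right, y down, z forward; pixel columns grow to the right and rows downward; lengths in mm; the calibration is good to about 2 mm. A picture is of the moment at which its call begins: read the wrist's pose just before it. get_calibration takes no time and is no camera call.
- close_job(): hands the job in; it is judged then, once.
The state is a dict: "time": time; "joint_positions": joint angles; "dq": joint speeds; "tau": joint torques, N m; "tool_pos": TCP position; "tcp_rot": TCP orientation; "contact_force": force on the tool from outside, world axes, zero at the start; "moment": the same for the moment, N m; "grip_width": finger opening in mm; "finger_force": force on a finger pad.
Only numpy, scipy, OpenCV 4.12 (cv2) and the standard library are available. Lean on these libraries where they do the work, as an engineer would, in place of code of your own. Each camera call takes 0.05 s, during which the arm holds its last target. There are 200 camera calls.

## Working session

There is one attempt and no reset: what is moved stays moved. The work goes in short steps, Python scripts to look and compute and a tool call to move; the robot and the scene stay as the last step left them, time stands still between calls to the robot, and variables do not carry over. Pictures are saved under pics/ and viewed, at most 14 in all, crops included, and the job is handed in when it is done.

Besides the shell and the picture viewer there is one more tool, called after "Call:" as name(argument=value, ...) on one line, values as JSON. arm_command: Moves the arm, as the interface text tells. Its arguments: {"type":"object","properties":{"gripper":{"type":"array"},"dp":{"type":"array"},"twist":{"type":"array"}},"required":["gripper","dp","twist"]}

```bash
ls; mkdir -p pics; python3 - <<'E'
from plant import *
import cv2
o=get_obs(); print(o)
for n in("top","side","wrist"):
    c=get_calibration(n); print(n,c)
    cv2.imwrite(f"pics/{n}0.png",capture(n)[:,:,::-1])
E
```

```text
pics
{'time': 0.0, 'joint_positions': array([ 9.85937341e-01,  3.42736493e-01,  1.52502992e+00,  1.03165233e-05,
        1.27542663e+00, -1.46019952e-01]), 'dq': array([-0.00122055,  0.00082159, -0.00016072, -0.00190119, -0.00147155,
        0.00107691]), 'tau': array([-2.58349050e-03, -4.31266594e+01, -2.44199646e+01,  7.14870170e-02,
        5.63182938e-02, -1.96111473e-04]), 'tool_pos': array([222.81763913, 474.90469865, 226.0333325 ]), 'tcp_rot': array([-3.14001074e+00, -2.42618365e-04,  2.70275042e+00]), 'contact_force': array([-0.31567526, -0.0965841 ,  0.87069389]), 'moment': array([-0.0227126 , -0.00132418,  0.06077861]), 'finger_force': 0.0, 'grip_width': 91.68843493078064}
top {'mtx': array([[603.3030897 ,   0.        , 318.31104714],
       [  0.        , 603.3030897 , 239.13767875],
       [  0.        ,   0.        ,   1.        ]]), 'position': array([ 410.55698617,   87.5754469 , 1190.18654137]), 'attitude': array([-3.03012954,  0.00622883, -1.57060657])}
side {'mtx': array([[438.95375363,   0.        , 318.6952706 ],
       [  0.        , 438.95375363, 243.88175256],
       [  0.        ,   0.        ,   1.        ]]), 'position': array([ 155.10474013, -452.92721458,  610.13350625]), 'attitude': array([-2.26557323,  0.00648055, -0.61662233])}
wrist {'mtx': array([[331.31858953,   0.        , 320.82097876],
       [  0.        , 331.31858953, 240.93129666],
       [  0.        ,   0.        ,   1.        ]]), 'mount': array([[ 9.12110822e-04, -9.52219367e-01, -3.05413564e-01,
         8.32317966e+01],
       [ 9.99999122e-01,  1.16218250e-03, -6.36981082e-04,
        -2.34763064e-01],
       [ 9.61492021e-04, -3.05412715e-01,  9.52219591e-01,
        -1.58779782e+02],
       [ 0.00000000e+00,  0.00000000e+00,  0.00000000e+00,
         1.00000000e+00]])}
```

View pics/top0.png

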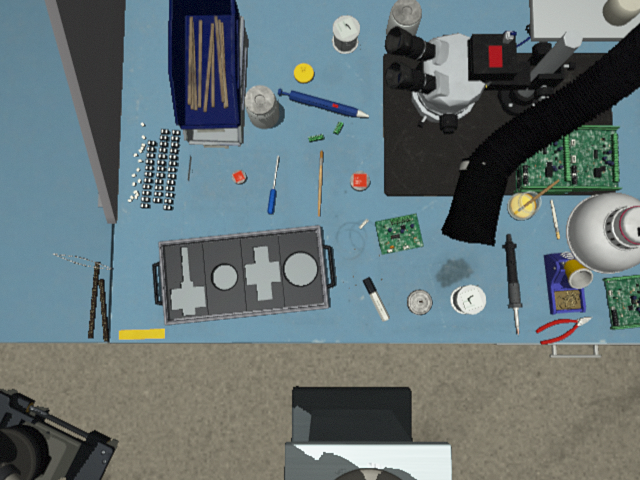

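View pics/side0.png

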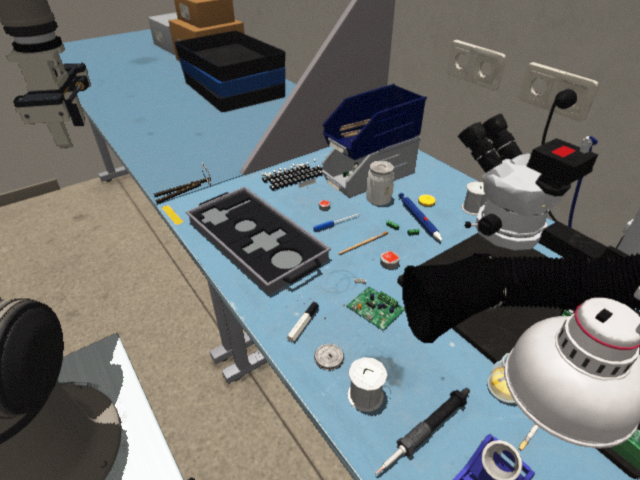

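The top view shows the tray at (244,275), screwdriver (272,190), brush (321,183), marker (375,299), lid (420,301) and reel (467,300).
- **Tin candidates:** (239,177) is small and (360,181) is larger. The larger one at (360,181) fits "the larger one is meant".
- **Reel candidates:** (467,300) is at the bench front and (345,33) is back by the microscope. The front one fits.

I'll confirm both in an enlarged crop.

```bash
python3 - <<'E'
import cv2
i=cv2.imread("pics/top0.png"); cv2.imwrite("pics/topc.png",cv2.resize(i[150:345,150:500][:, :350],(800,446),interpolation=cv2.INTER_CUBIC))
i=cv2.imread("pics/side0.png"); cv2.imwrite("pics/sidec.png",cv2.resize(i[180:420,180:440],(650,600),interpolation=cv2.INTER_CUBIC))
E
```

```text
(no output)
```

View pics/topc.png

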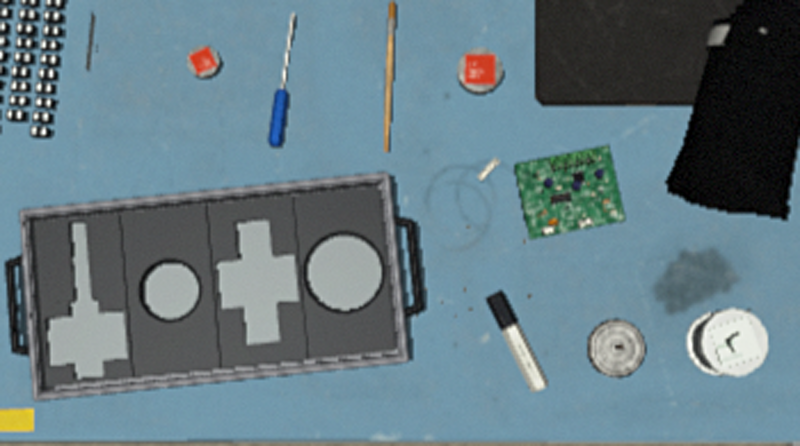

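View pics/sidec.png

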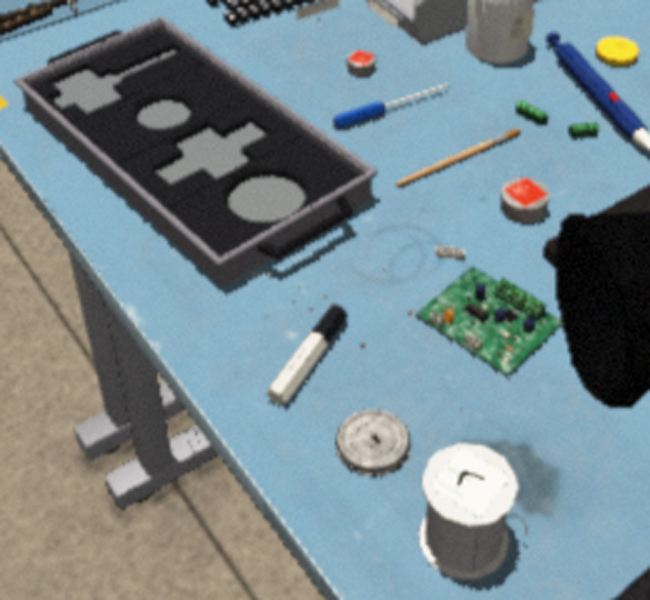

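The crop confirms two choices:
- **Tin:** the one at crop (480,70) is about 38 mm across, so it is the larger and is the one meant. The one at (204,61) is about 27 mm.
- **Reel:** the front drum at crop (734,342) is the listed one.

The inserts from left to right are driver, tin, marker, reel. Next I triangulate.

```bash
cat > h.py <<'E'
import numpy as np, cv2
from scipy.spatial.transform import Rotation as R
from plant import *
def cam(n, obs=None):
    c=get_calibration(n)
    if n!="wrist": return c["mtx"],R.from_euler('xyz',c["attitude"]).as_matrix(),np.array(c["position"])
    o=obs or get_obs(); Rt=R.from_euler('xyz',o["tcp_rot"]).as_matrix(); m=c["mount"]
    return c["mtx"],Rt@m[:3,:3],o["tool_pos"]+Rt@m[:3,3]
def ray(C,uv):
    K,Rm,p=C; d=Rm@np.linalg.solve(K,[uv[0],uv[1],1.]); return p,d
def onz(C,uv,z):
    p,d=ray(C,uv); return p+d*(z-p[2])/d[2]
def tri(*cu):
    A=0;b=0;rs=[]
    for C,uv in cu:
        p,d=ray(C,uv); d=d/np.linalg.norm(d); P=np.eye(3)-np.outer(d,d); A=A+P;b=b+P@p; rs.append((P,p))
    x=np.linalg.solve(A,b); return x,[round(float(np.linalg.norm(P@(x-p))),1) for P,p in rs]
def proj(C,X):
    K,Rm,p=C; q=K@(Rm.T@(np.asarray(X)-p)); return q[:2]/q[2]
E
python3 - <<'E'
from h import *
np.set_printoptions(precision=1,suppress=True)
T,S=cam("top"),cam("side")
t=lambda u,v:(150+u/2.2857,150+v/2.287); s=lambda u,v:(180+u/2.5,180+v/2.5)
P=dict(tin_top=((481,70),(525,191)),reel_top=((734,342),(470,484)),cap=((496,294),(338,312)),wend=((541,388),(279,398)),
butt=((275,146),(336,122)),front=((281,92),(382,106)),tip=((293,14),(447,87)),
ti=((171,290),(163,115)),ri=((345,272),(266,198)),mi=((258,281),(212,152)),di=((87,340),(88,91)),
rimFR=((408,358),(218,260)),rimBR=((388,177),(376,172)),rimBL=((22,212),(160,22)),lid=((617,348),(374,440)),brA=((388,150),(398,184)),brB=((392,3),(520,132)))
for k,(a,b) in P.items():
    print(k,*tri((T,t(*a)),(S,s(*b))))
E
```

```text
tin_top [657.9  11.8  17.8] [0.2, 0.2]
reel_top [ 424.  -190.8   56.4] [0.2, 0.2]
cap [464.5   0.1   7.4] [0.8, 0.8]
wend [386.2 -38.5   5.2] [0.9, 0.9]
butt [594.  190.2   5.4] [0.3, 0.3]
front [641.8 185.3   5.3] [0.4, 0.4]
tip [711.5 175.9   2.7] [0.2, 0.2]
ti [467.8 277.1  16. ] [0.5, 0.5]
ri [483.1 129.   16.5] [0.5, 0.5]
mi [475.4 202.7  19.3] [0.4, 0.4]
di [426.7 346.6  18.7] [0.8, 0.8]
rimFR [409.7  75.9  31.8] [1.3, 1.3]
rimBR [564.3  91.5  29.4] [1.1, 1.1]
rimBL [533.6 404.5  22.8] [0.9, 0.9]
lid [ 419.6 -103.7    4.3] [0.3, 0.3]
brA [590.2  92.4   2.9] [0.4, 0.4]
brB [722.8  88.2  -0.2] [0.8, 0.8]
```

```bash
cat >> h.py <<'E'
def mv(tgt,yaw=None):
    """tool-frame units from the present pose; yaw in deg (turn first, then shift)"""
    o=get_obs(); y=np.degrees(o["tcp_rot"][2]); yaw=y if yaw is None else yaw
    a=(yaw-y+180)%360-180; t=np.radians(yaw); d=np.asarray(tgt)-o["tool_pos"]
    tx=np.array([np.cos(t),np.sin(t)]); ty=np.array([np.sin(t),-np.cos(t)])
    print("t",round(o["time"],2),"pos",o["tool_pos"].round(1),"yaw",round(y,1),"twist units",round(-a/5,2),
     "dp units x,y,z",round(d[:2]@tx/25,2),round(d[:2]@ty/25,2),round(-d[2]/25,2))
E
python3 - <<'E'
from h import *
np.set_printoptions(precision=1,suppress=True)
T,S=cam("top"),cam("side")
print("hose",*tri((T,(443,232)),(S,(408,322))), *tri((T,(495,244)),(S,(432,338))))
mv([431,240,226],173)
E
```

```text
hose [ 553.  -144.7   37.4] [0.4, 0.4] [ 519.9 -222.6  101. ] [4.6, 4.6]
t 0.15 pos [222.9 475.  226.2] yaw 154.9 twist units -3.63 dp units x,y,z -9.41 -8.32 0.01
```

Call:
arm_command(gripper=[60,60,60,60,60], dp=[[0,0,0],[0,0,0],[0,0,0],[0,0,0],[0,0,0]], twist=[-0.9,-0.9,-0.9,-0.93,0])

```text
time: 0.78
tool_pos: [223.0, 475.1, 226.5]
tcp_rot: [-3.141, -0.0, 3.019]
contact_force: [0.3, -0.0, 0.0]
grip_width: 59.9
finger_force: 0.0
```

Call:
arm_command(gripper=[60,60,60,60,60], dp=[[-0.94,-0.83,0],[-0.94,-0.83,0],[-0.94,-0.83,0],[-0.94,-0.83,0],[-0.94,-0.83,0]], twist=[0,0,0,0,0])

```text
time: 1.4
tool_pos: [327.6, 357.2, 226.6]
tcp_rot: [-3.142, -0.0, 3.018]
contact_force: [0.7, -0.5, 0.2]
grip_width: 59.8
finger_force: 0.0
```

Call:
arm_command(gripper=[60,60,60,60,60], dp=[[-0.94,-0.83,0],[-0.94,-0.83,0],[-0.94,-0.83,0],[-0.94,-0.83,0],[-0.94,-0.83,0]], twist=[0,0,0,0,0])

```text
time: 2.02
tool_pos: [431.6, 239.9, 226.7]
tcp_rot: [3.142, -0.0, 3.018]
contact_force: [-0.2, 1.5, -0.0]
grip_width: 60.0
finger_force: 0.0
```

Call:
arm_command(gripper=[60,60,60,60,60], dp=[[0,0,0],[0,0,0],[0,0,0],[0,0,0],[0,0,0]], twist=[0,0,0,0,0])

```text
time: 2.65
tool_pos: [430.8, 241.1, 226.8]
tcp_rot: [3.141, 0.0, 3.02]
contact_force: [-0.5, 0.3, 0.2]
grip_width: 59.7
finger_force: 0.0
```

```bash
python3 - <<'E'
from h import *
import pickle
C=cam("wrist"); cv2.imwrite("pics/w1.png",capture("wrist")[:,:,::-1]); pickle.dump(C,open("w1.pkl","wb"))
mv([618,188,110],173)
E
```

```text
t 2.7 pos [430.8 241.  226.8] yaw 173.0 twist units 0.01 dp units x,y,z -7.69 -1.19 4.67
```

View pics/w1.png

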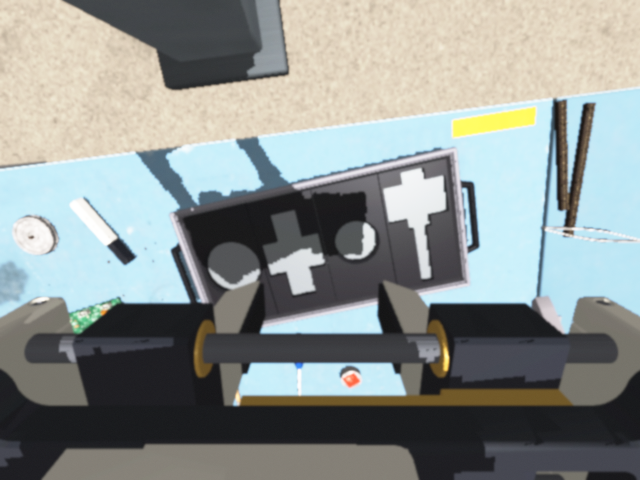

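```bash
python3 - <<'E'
from h import *
import pickle
np.set_printoptions(precision=1,suppress=True)
T,S=cam("top"),cam("side"); W=pickle.load(open("w1.pkl","rb"))
t=lambda u,v:(150+u/2.2857,150+v/2.287); s=lambda u,v:(180+u/2.5,180+v/2.5)
P=dict(ti=((171,290),(163,115),(356,241),16),ri=((345,272),(266,198),(234,266),14),mi=((258,281),(212,152),(295,253),17),di=((87,340),(88,91),(416,197),18))
for k,(a,b,w,z) in P.items():
    print(k,*tri((T,t(*a)),(S,s(*b)),(W,w)),[onz(c,u,z)[:2] for c,u in((T,t(*a)),(S,s(*b)),(W,w))])
for k,w,z in(("cap",(122,256),7.5),("wend",(81,206),7.5),("lid",(35,235),9)): print(k,onz(W,w,z))
E
```

```text
ti [468.6 277.1  16.5] [0.5, 1.4, 1.7] [array([468.3, 276.9]), array([467.4, 277.4]), array([470.6, 277.4])]
ri [483.5 129.2  16.4] [0.4, 0.8, 0.8] [array([483.7, 128.8]), array([484. , 131.6]), array([485.2, 128.5])]
mi [475.8 203.7  18.2] [1.1, 0.4, 0.9] [array([475.9, 202.8]), array([476.3, 205.5]), array([476.5, 204.4])]
di [426.7 347.5  18.1] [0.9, 1.1, 0.8] [array([425.9, 347.1]), array([427.8, 347.2]), array([426.6, 348.3])]
cap [458.4  -6.3   7.5]
wend [392.7 -34.8   7.5]
lid [419.7 -99.8   9. ]
```

Call:
arm_command(gripper=[40,40,40,40,40], dp=[[-0.96,-0.15,0.4],[-0.96,-0.15,0.4],[-0.96,-0.15,0.4],[-0.96,-0.15,0.4],[-0.96,-0.15,0.4]], twist=[0,0,0,0,0])

```text
time: 3.32
tool_pos: [548.6, 207.4, 176.3]
tcp_rot: [3.141, -0.0, 3.02]
contact_force: [0.4, 0.9, -1.2]
grip_width: 39.8
finger_force: 0.0
```

Call:
arm_command(gripper=[40,40,40,40,40], dp=[[-0.96,-0.15,0.4],[-0.96,-0.15,0.4],[-0.96,-0.15,0.4],[0,0,0.7],[0,0,0.7]], twist=[0,0,0,0,0])

```text
time: 3.95
tool_pos: [616.9, 187.8, 110.3]
tcp_rot: [-3.141, -0.001, 3.02]
contact_force: [1.5, -0.1, -0.4]
grip_width: 40.3
finger_force: 0.0
```

```bash
python3 - <<'E'
from h import *
import pickle
C=cam("wrist"); cv2.imwrite("pics/w2.png",capture("wrist")[:,:,::-1]); pickle.dump(C,open("w2.pkl","wb"))
print([proj(C,p).round() for p in((594,190.2,6),(641.8,185.3,6),(618,187.8,0),(711,176,2))])
mv([618,188,4],173)
E
```

```text
[array([321., 213.]), array([322., 268.]), array([321., 239.]), array([321., 336.])]
t 4.0 pos [615.4 187.7 107.6] yaw 173.0 twist units 0.01 dp units x,y,z -0.1 0.03 4.15
```

View pics/w2.png

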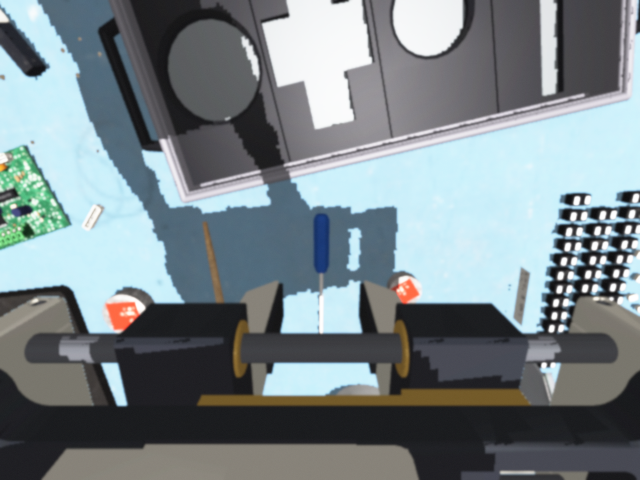

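The handle shows at (321,213–272), which matches the predicted (321,213–268) to about 1 mm. I'm descending now.

Call:
arm_command(gripper=[40,40,40,40,40], dp=[[-0.1,0,0.8],[0,0,0.8],[0,0,0.8],[0,0,0.6],[0,0,0]], twist=[0,0,0,0,0])

```text
time: 4.62
tool_pos: [619.5, 187.3, 35.3]
tcp_rot: [-3.141, -0.002, 3.02]
contact_force: [0.7, -0.1, 0.1]
grip_width: 39.9
finger_force: 0.0
```

Call:
arm_command(gripper=[40,40,40,40,40], dp=[[0,0,0],[0,0,0],[0,0,0],[0,0,0],[0,0,0]], twist=[0,0,0,0,0])

```text
time: 5.25
tool_pos: [620.5, 187.3, 36.9]
tcp_rot: [3.141, 0.0, 3.02]
contact_force: [-0.4, 0.4, 1.2]
grip_width: 40.0
finger_force: 0.0
```

```bash
python3 - <<'E'
from h import *
mv([618,188,3.5],173)
E
```

```text
t 5.25 pos [620.5 187.3  36.9] yaw 173.0 twist units 0.0 dp units x,y,z 0.1 0.02 1.33
```

Call:
arm_command(gripper=[40,40,40,40,0], dp=[[0.06,0,0.7],[0,0,0.63],[0,0,0],[0,0,0],[0,0,0]], twist=[0,0,0,0,0])

```text
time: 5.88
tool_pos: [618.9, 187.4, 3.2]
tcp_rot: [-3.142, -0.0, 3.02]
contact_force: [-0.2, 0.5, 0.9]
grip_width: 34.1
finger_force: 0.0
```

Call:
arm_command(gripper=[0,0,0,0,0], dp=[[0,0,0],[0,0,0],[0,0,0],[0,0,0],[0,0,-0.4]], twist=[0,0,0,0,0])

```text
time: 6.5
tool_pos: [618.3, 187.4, 13.0]
tcp_rot: [-3.141, -0.002, 3.02]
contact_force: [0.9, -0.7, -0.5]
grip_width: 11.8
finger_force: 30.0
```

Call:
arm_command(gripper=[0,0,0,0,0], dp=[[0,0,-0.8],[0,0,-0.8],[0,0,-0.8],[0,0,0],[0,0,0]], twist=[-0.86,-0.86,-0.86,0,0])

```text
time: 7.12
tool_pos: [618.5, 187.4, 73.0]
tcp_rot: [-3.142, -0.001, -3.04]
contact_force: [0.2, 0.7, -1.1]
grip_width: 11.7
finger_force: 30.0
```

```bash
python3 - <<'E'
from h import *
print(get_obs()["grip_width"],get_obs()["finger_force"])
mv([426.9,347.3,75],185.9)
E
```

```text
11.74387710937128 29.99992847442627
t 7.12 pos [618.5 187.4  73. ] yaw -174.2 twist units -0.01 dp units x,y,z 6.97 7.15 -0.08
```

Call:
arm_command(gripper=[0,0,0,0,0], dp=[[0.87,0.89,0],[0.87,0.89,0],[0.87,0.89,0],[0.87,0.89,0],[0.87,0.89,0]], twist=[0,0,0,0,0])

```text
time: 7.75
tool_pos: [497.9, 287.2, 72.4]
tcp_rot: [-3.141, -0.002, -3.04]
contact_force: [-0.6, 0.3, 0.9]
grip_width: 12.1
finger_force: 30.0
```

Call:
arm_command(gripper=[0,0,0,0,0], dp=[[0.87,0.89,0],[0.87,0.89,0],[0.87,0.91,0],[0,0,0],[0,0,0]], twist=[0,0,0,0,0])

```text
time: 8.38
tool_pos: [427.7, 346.8, 73.0]
tcp_rot: [-3.141, -0.0, -3.039]
contact_force: [0.1, 0.3, -0.3]
grip_width: 11.7
finger_force: 30.0
```

Call:
arm_command(gripper=[0,0,0,0,0], dp=[[0,0,0],[0,0,0],[0,0,0],[0,0,0],[0,0,0]], twist=[0,0,0,0,0])

```text
time: 9.0
tool_pos: [427.5, 347.1, 73.5]
tcp_rot: [3.142, 0.0, -3.039]
contact_force: [-1.1, -0.3, -0.6]
grip_width: 12.0
finger_force: 30.0
```

```bash
python3 - <<'E'
from h import *
import pickle
C=cam("wrist"); i=capture("wrist")[:,:,::-1]; cv2.imwrite("pics/w3.png",i); pickle.dump(C,open("w3.pkl","wb"))
print(proj(C,(426.9,347.3,18)))
mv([426.9,347.3,22],185.9)
E
```

```text
[321.62648458 260.34655352]
t 9.05 pos [427.5 347.1  73.5] yaw -174.1 twist units 0.0 dp units x,y,z 0.02 0.01 2.06
```

View pics/w3.png

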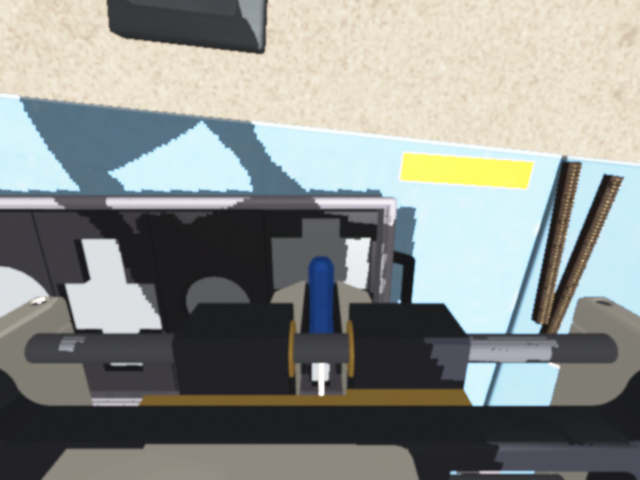

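The driver is held in line: handle at u≈321, and the bay's side walls at 302–340 centre on 321. I'm lowering it into the insert.

Call:
arm_command(gripper=[0,0,0,0,0], dp=[[0,0,0.6],[0,0,0.6],[0,0,0.5],[0,0,0.3],[0,0,0.06]], twist=[0,0,0,0,0])

```text
time: 9.68
tool_pos: [427.2, 347.0, 21.5]
tcp_rot: [-3.141, -0.001, -3.038]
contact_force: [-1.9, -0.7, 3.9]
grip_width: 11.7
finger_force: 30.0
```

Call:
arm_command(gripper=[0,0,22,22,22], dp=[[0,0,0],[0,0,0],[0,0,0],[0,0,0],[0,0,0]], twist=[0,0,0,0,0])

```text
time: 10.3
tool_pos: [427.5, 347.1, 22.1]
tcp_rot: [3.141, 0.0, -3.038]
contact_force: [-0.3, -0.3, 0.8]
grip_width: 21.9
finger_force: 0.0
```

Call:
arm_command(gripper=[22,22,40,40,40], dp=[[0,0,-0.3],[0,0,-0.9],[0,0,-0.9],[0,0,-0.9],[0,0,-0.9]], twist=[0,0,0,0,0])

```text
time: 10.92
tool_pos: [427.5, 347.1, 120.8]
tcp_rot: [3.141, 0.001, -3.038]
contact_force: [0.2, -0.2, -0.4]
grip_width: 39.8
finger_force: 0.0
```

```bash
python3 - <<'E'
from h import *
import pickle
C=cam("wrist"); i=capture("wrist")[:,:,::-1]; cv2.imwrite("pics/w4.png",i); pickle.dump(C,open("w4.pkl","wb"))
mv([425.5,-19.8,110],206.2)
mv([425.5,-19.8,110])
E
```

```text
t 10.97 pos [428.9 348.  123.8] yaw -174.1 twist units -4.06 dp units x,y,z 6.62 -13.14 0.55
t 10.97 pos [428.9 348.  123.8] yaw -174.1 twist units -0.0 dp units x,y,z 1.65 -14.62 0.55
```

Call:
arm_command(gripper=[40,40,40,40,40], dp=[[0.11,-0.97,0],[0.11,-0.97,0],[0.11,-0.97,0],[0.11,-0.97,0],[0.11,-0.97,0]], twist=[0,0,0,0,0])

```text
time: 11.6
tool_pos: [426.2, 224.3, 119.5]
tcp_rot: [3.142, 0.0, -3.038]
contact_force: [-0.7, -0.7, -0.2]
grip_width: 39.7
finger_force: 0.0
```

Call:
arm_command(gripper=[40,40,40,40,40], dp=[[0.11,-0.97,0],[0.11,-0.97,0],[0.11,-0.97,0],[0.11,-0.97,0],[0.11,-0.97,0]], twist=[0,0,0,0,0])

```text
time: 12.22
tool_pos: [425.1, 102.3, 119.5]
tcp_rot: [3.142, 0.0, -3.038]
contact_force: [0.5, -0.7, -0.4]
grip_width: 40.2
finger_force: 0.0
```

Call:
arm_command(gripper=[40,40,40,40,40], dp=[[0.11,-0.97,0],[0.11,-0.97,0],[0.11,-0.97,0],[0.11,-0.97,0],[0.11,-0.97,0]], twist=[0,0,0,0,0])

```text
time: 12.85
tool_pos: [423.9, -19.7, 119.5]
tcp_rot: [-3.142, 0.0, -3.038]
contact_force: [-0.0, -0.3, 0.5]
grip_width: 39.9
finger_force: 0.0
```

Call:
arm_command(gripper=[40,40,40,40,40], dp=[[0,0,0],[0,0,0],[0,0,0],[0,0,0],[0,0,0]], twist=[-0.9,-0.9,-0.9,-0.9,-0.46])

```text
time: 13.48
tool_pos: [423.9, -19.0, 119.5]
tcp_rot: [-3.141, 0.0, -2.682]
contact_force: [-0.0, 0.5, -0.5]
grip_width: 39.8
finger_force: 0.0
```

Call:
arm_command(gripper=[40,40,40,40,40], dp=[[0,0,0],[0,0,0],[0,0,0],[0,0,0],[0,0,0]], twist=[0,0,0,0,0])

```text
time: 14.1
tool_pos: [423.9, -19.0, 119.5]
tcp_rot: [3.142, 0.0, -2.684]
contact_force: [0.0, 0.3, -0.4]
grip_width: 40.4
finger_force: 0.0
```

```bash
python3 - <<'E'
from h import *
import pickle
C=cam("wrist"); i=capture("wrist")[:,:,::-1]; cv2.imwrite("pics/w5.png",i); pickle.dump(C,open("w5.pkl","wb"))
a=cv2.imread("pics/w4.png")
a=cv2.resize(a[150:420,180:480],(400,360)); b=cv2.resize(i[100:370,170:470],(400,360))
cv2.imwrite("pics/m1.png",np.hstack([a,b]))
mv([425.5,-19.8,110],206.2)
E
```

```text
t 14.15 pos [423.9 -18.9 119.5] yaw -153.8 twist units 0.0 dp units x,y,z -0.04 -0.06 0.38
```

View pics/m1.png

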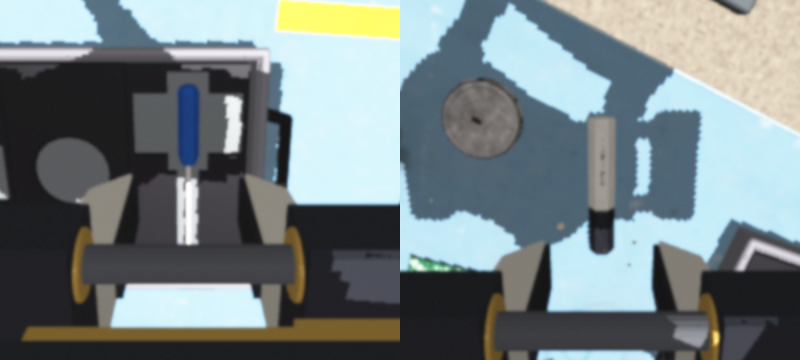

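Left panel: the driver is seated, with the handle centred in its bay and the blade in the slot. Right panel: the marker runs straight down the image at full-frame u≈321, v 186–289.

```bash
python3 - <<'E'
from h import *
import pickle
C=pickle.load(open("w5.pkl","rb"));T=cam("top")
a=onz(C,(320.8,186.5),9);b=onz(C,(320.8,289),7.5);print(a,b,(a+b)/2,np.linalg.norm(a-b))
t=lambda u,v:(150+u/2.2857,150+v/2.287)
print(*tri((T,t(496,294)),(C,(320.8,289))),*tri((T,t(541,388)),(C,(320.8,186.5))))
m=(a+b)/2
mv([m[0],m[1],3.5],206.2)
E
```

```text
[384.90124432 -38.37531229   9.        ] [467.61052289   2.42061238   7.5       ] [426.2558836  -17.97734995   8.25      ] 92.23547165500663
[464.67109304   0.52286729  14.80887333] [0.4, 0.4] [385.44204677 -38.12478304   5.01525342] [0.0, 0.0]
t 14.15 pos [423.9 -18.9 119.5] yaw -153.8 twist units 0.0 dp units x,y,z -0.1 -0.01 4.64
```

Call:
arm_command(gripper=[40,40,40,40,40], dp=[[-0.08,0,0.95],[0,0,0.95],[0,0,0.95],[0,0,0.95],[0,0,0.84]], twist=[0,0,0,0,0])

```text
time: 14.78
tool_pos: [425.8, -18.1, 2.7]
tcp_rot: [3.142, 0.0, -2.684]
contact_force: [0.2, 0.7, -0.2]
grip_width: 40.0
finger_force: 0.0
```

Call:
arm_command(gripper=[40,0,0,0,0], dp=[[0,0,0],[0,0,0],[0,0,0],[0,0,0],[0,0,0]], twist=[0,0,0,0,0])

```text
time: 15.4
tool_pos: [426.2, -18.2, 4.1]
tcp_rot: [-3.141, 0.001, -2.684]
contact_force: [-0.1, 0.1, 6.7]
grip_width: 14.8
finger_force: 30.0
```

Call:
arm_command(gripper=[0,0,0,0,0], dp=[[0,0,-0.4],[0,0,-0.8],[0,0,-0.8],[0,0,-0.8],[0,0,0]], twist=[0,0.9,0.9,0.9,0.9])

```text
time: 16.02
tool_pos: [426.6, -18.2, 75.3]
tcp_rot: [-3.14, 0.003, -3.001]
contact_force: [-0.6, -0.2, -0.8]
grip_width: 15.1
finger_force: 30.0
```

Call:
arm_command(gripper=[0,0,0,0,0], dp=[[0,0,0],[0,0,0],[0,0,0],[0,0,0],[0,0,0]], twist=[0.46,0,0,0,0])

```text
time: 16.65
tool_pos: [425.7, -18.1, 73.4]
tcp_rot: [3.141, -0.0, -3.038]
contact_force: [-0.0, -0.2, -0.5]
grip_width: 15.0
finger_force: 30.0
```

```bash
python3 - <<'E'
from h import *
print(get_obs()["grip_width"],get_obs()["finger_force"])
mv([475.8,203.7,75],185.9)
E
```

```text
15.004482891723823 29.999875277280807
t 16.65 pos [425.7 -18.1  73.4] yaw -174.1 twist units 0.0 dp units x,y,z -2.91 8.62 -0.06
```

Call:
arm_command(gripper=[0,0,0,0,0], dp=[[-0.32,0.96,0],[-0.32,0.96,0],[-0.32,0.96,0],[-0.32,0.96,0],[-0.32,0.96,0]], twist=[0,0,0,0,0])

```text
time: 17.27
tool_pos: [453.2, 106.2, 73.4]
tcp_rot: [3.142, -0.0, -3.038]
contact_force: [0.6, 0.3, 0.2]
grip_width: 15.0
finger_force: 30.0
```

Call:
arm_command(gripper=[0,0,0,0,0], dp=[[-0.32,0.96,0],[-0.32,0.96,0],[-0.32,0.96,0],[-0.35,0.93,0],[0,0,0]], twist=[0,0,0,0,0])

```text
time: 17.9
tool_pos: [476.1, 204.6, 73.3]
tcp_rot: [3.141, 0.0, -3.036]
contact_force: [0.4, -0.2, 0.1]
grip_width: 15.1
finger_force: 30.0
```

Call:
arm_command(gripper=[0,0,0,0,0], dp=[[0,0,0],[0,0,0],[0,0,0],[0,0,0],[0,0,0]], twist=[0,0,0,0,0])

```text
time: 18.52
tool_pos: [475.9, 203.4, 73.5]
tcp_rot: [3.142, 0.0, -3.039]
contact_force: [0.0, 0.5, -1.0]
grip_width: 15.0
finger_force: 30.0
```

```bash
python3 - <<'E'
from h import *
import pickle
C=cam("wrist"); i=capture("wrist")[:,:,::-1]; cv2.imwrite("pics/w6.png",i[150:430,130:510]); pickle.dump(C,open("w6.pkl","wb"))
print(proj(C,(476,203.4,17)))
mv([476,203.4,20.6],185.9)
E
```

```text
[321.22334566 260.76402577]
t 18.57 pos [475.9 203.4  73.5] yaw -174.1 twist units 0.0 dp units x,y,z -0.0 -0.0 2.12
```

View pics/w6.png

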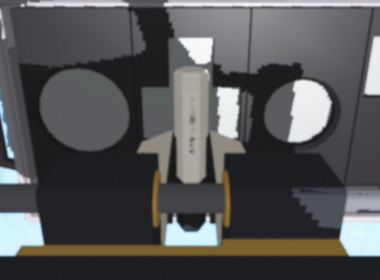

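The marker is centred over its slot: crop u≈191 against a slot centre of about 190.5. I'm lowering it.

Call:
arm_command(gripper=[0,0,0,0,0], dp=[[0,0,0.6],[0,0,0.6],[0,0,0.5],[0,0,0.3],[0,0,0.1]], twist=[0,0,0,0,0])

```text
time: 19.2
tool_pos: [475.4, 203.4, 21.0]
tcp_rot: [-3.141, -0.002, -3.038]
contact_force: [-7.0, -2.2, 21.0]
grip_width: 15.1
finger_force: 30.0
```

Call:
arm_command(gripper=[0,0,25,25,25], dp=[[0,0,0],[0,0,0],[0,0,0],[0,0,0],[0,0,0]], twist=[0,0,0,0,0])

```text
time: 19.82
tool_pos: [476.0, 203.5, 20.9]
tcp_rot: [3.142, 0.0, -3.038]
contact_force: [-0.4, 0.1, -0.3]
grip_width: 25.1
finger_force: 0.0
```

Call:
arm_command(gripper=[25,25,60,60,60], dp=[[0,0,-0.3],[0,0,-0.9],[0,0,-0.9],[0,0,-0.9],[0,0,-0.9]], twist=[0,0,0,0,0])

```text
time: 20.45
tool_pos: [475.9, 203.5, 119.8]
tcp_rot: [3.141, 0.001, -3.038]
contact_force: [-0.3, -0.3, -0.5]
grip_width: 50.4
finger_force: 0.0
```

```bash
python3 - <<'E'
from h import *
import pickle
np.set_printoptions(precision=1,suppress=True)
C=pickle.load(open("w6.pkl","rb"));B=pickle.load(open("w2.pkl","rb"))
# circle floors from two wrist places: w6 and w2
print("reel",*tri((C,(214,260)),(B,(214,70))),onz(C,(214,260),14),onz(B,(214,70),14))
print("tin",*tri((C,(429,261)),(B,(428,18))),onz(C,(429,261),16))
C=cam("wrist"); i=capture("wrist")[:,:,::-1]; cv2.imwrite("pics/w7.png",i); pickle.dump(C,open("w7.pkl","wb"))
mv([658,11.8,120],185.9)
E
```

```text
reel [483.1 129.5  17. ] [0.3, 0.3] [484.4 128.3  14. ] [482.6 129.1  14. ]
tin [469.2 278.   14.7] [0.9, 0.9] [468.7 278.4  16. ]
t 20.5 pos [477.5 204.  122.6] yaw -174.1 twist units 0.0 dp units x,y,z -6.39 -8.39 0.1
```

Call:
arm_command(gripper=[60,60,60,60,60], dp=[[-0.71,-0.93,0],[-0.71,-0.93,0],[-0.71,-0.93,0],[-0.71,-0.93,0],[-0.71,-0.93,0]], twist=[0,0,0,0,0])

```text
time: 21.12
tool_pos: [576.7, 96.3, 118.4]
tcp_rot: [3.141, 0.0, -3.038]
contact_force: [0.0, -0.2, -0.7]
grip_width: 60.0
finger_force: 0.0
```

Call:
arm_command(gripper=[60,60,60,60,60], dp=[[-0.71,-0.93,0],[-0.71,-0.93,0],[-0.71,-0.93,0],[-0.75,-0.95,0],[0,0,0]], twist=[0,0,0,0,0])

```text
time: 21.75
tool_pos: [658.3, 9.7, 118.0]
tcp_rot: [-3.141, 0.0, -3.041]
contact_force: [-0.1, -0.1, 0.5]
grip_width: 60.0
finger_force: 0.0
```

Call:
arm_command(gripper=[60,60,60,60,60], dp=[[0,0,0],[0,0,0],[0,0,0],[0,0,0],[0,0,0]], twist=[0,0,0,0,0])

```text
time: 22.38
tool_pos: [657.4, 11.6, 118.6]
tcp_rot: [3.142, 0.0, -3.038]
contact_force: [0.8, -0.0, -0.2]
grip_width: 60.0
finger_force: 0.0
```

```bash
python3 - <<'E'
from h import *
import pickle
C=cam("wrist"); i=capture("wrist")[:,:,::-1]; cv2.imwrite("pics/w8.png",i); pickle.dump(C,open("w8.pkl","wb"))
a=cv2.imread("pics/w7.png")
a=cv2.resize(a[130:400,170:470],(400,360)); b=cv2.resize(i[130:400,170:470],(400,360))
cv2.imwrite("pics/m2.png",np.hstack([a,b]))
p=proj(C,(657.9,11.8,17)); print(p,((p-[170,130])*4/3))
mv([658,11.8,10],185.9)
E
```

```text
[321.34161618 241.5187608 ] [201.78882157 148.69168107]
t 22.43 pos [657.4  11.6 118.5] yaw -174.1 twist units 0.0 dp units x,y,z -0.03 0.01 4.34
```

View pics/m2.png

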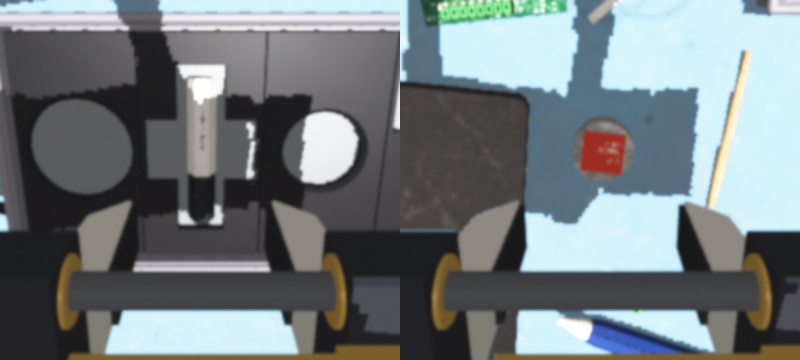

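Left panel: the marker is seated in its slot. Right panel: the tin is at panel (203,149) against a predicted (202,149). The dark base plate is about 49 mm from the tin's centre, so I'm narrowing the opening to 47 mm.

Call:
arm_command(gripper=[47,47,47,47,47], dp=[[-0.02,0.05,0.5],[0,0,0.9],[0,0,0.9],[0,0,0.6],[0,0,0]], twist=[0,0,0,0,0])

```text
time: 23.05
tool_pos: [656.8, 12.8, 44.3]
tcp_rot: [3.141, -0.003, -3.039]
contact_force: [-0.1, 0.4, 0.6]
grip_width: 47.3
finger_force: 0.0
```

Call:
arm_command(gripper=[47,47,47,47,47], dp=[[0,0,0.5],[0,0,0.5],[0,0,0.44],[0,0,0],[0,0,0]], twist=[0,0,0,0,0])

```text
time: 23.68
tool_pos: [658.0, 12.7, 10.2]
tcp_rot: [-3.142, 0.0, -3.038]
contact_force: [-0.0, -0.5, 0.1]
grip_width: 47.1
finger_force: 0.0
```

Call:
arm_command(gripper=[0,0,0,0,0], dp=[[0,0,0],[0,0,0],[0,0,0],[0,0,0],[0,0,0]], twist=[0,0,0,0,0])

```text
time: 24.3
tool_pos: [658.2, 12.7, 10.5]
tcp_rot: [-3.141, 0.001, -3.038]
contact_force: [0.2, 0.6, 3.7]
grip_width: 37.4
finger_force: 30.0
```

Call:
arm_command(gripper=[0,0,0,0,0], dp=[[0,0,-0.4],[0,0,-0.8],[0,0,-0.8],[0,0,-0.8],[0,0,0]], twist=[0,0,0,0,0])

```text
time: 24.92
tool_pos: [658.7, 12.6, 81.8]
tcp_rot: [-3.141, 0.003, -3.038]
contact_force: [0.1, 0.4, -0.8]
grip_width: 37.0
finger_force: 30.0
```

```bash
python3 - <<'E'
from h import *
print(get_obs()["grip_width"],get_obs()["finger_force"])
mv([468.8,277.4,80],185.9)
E
```

```text
37.019807225274064 29.99993480759258
t 24.93 pos [658.7  12.6  81.8] yaw -174.1 twist units 0.0 dp units x,y,z 6.47 11.31 0.07
```

Call:
arm_command(gripper=[0,0,0,0,0], dp=[[0.54,0.94,0],[0.54,0.94,0],[0.54,0.94,0],[0.54,0.94,0],[0.54,0.94,0]], twist=[0,0,0,0,0])

```text
time: 25.55
tool_pos: [577.2, 123.3, 78.9]
tcp_rot: [3.141, -0.002, -3.039]
contact_force: [-0.5, -1.1, -0.1]
grip_width: 37.3
finger_force: 30.0
```

Call:
arm_command(gripper=[0,0,0,0,0], dp=[[0.54,0.94,0],[0.54,0.94,0],[0.54,0.94,0],[0.54,0.94,0],[0.54,0.94,0]], twist=[0,0,0,0,0])

```text
time: 26.18
tool_pos: [498.1, 233.1, 79.0]
tcp_rot: [-3.141, -0.002, -3.039]
contact_force: [0.1, 0.4, -0.9]
grip_width: 37.0
finger_force: 30.0
```

Call:
arm_command(gripper=[0,0,0,0,0], dp=[[0.54,0.94,0],[0.53,0.97,0],[0,0,0],[0,0,0],[0,0,0]], twist=[0,0,0,0,0])

```text
time: 26.8
tool_pos: [468.2, 276.6, 79.7]
tcp_rot: [-3.141, -0.0, -3.04]
contact_force: [-0.3, -0.6, -0.7]
grip_width: 37.0
finger_force: 30.0
```

```bash
python3 - <<'E'
from h import *
import pickle
C=cam("wrist"); i=capture("wrist")[:,:,::-1]; cv2.imwrite("pics/w9.png",cv2.resize(i[130:400,170:470],(600,540))); pickle.dump(C,open("w9.pkl","wb"))
print((proj(C,(468.8,277.4,16))-[170,130])*2)
mv([468.8,277.4,26],185.9)
E
```

```text
[304.56498285 255.77054735]
t 26.85 pos [468.3 276.6  79.8] yaw -174.2 twist units -0.01 dp units x,y,z -0.02 0.03 2.15
```

View pics/w9.png

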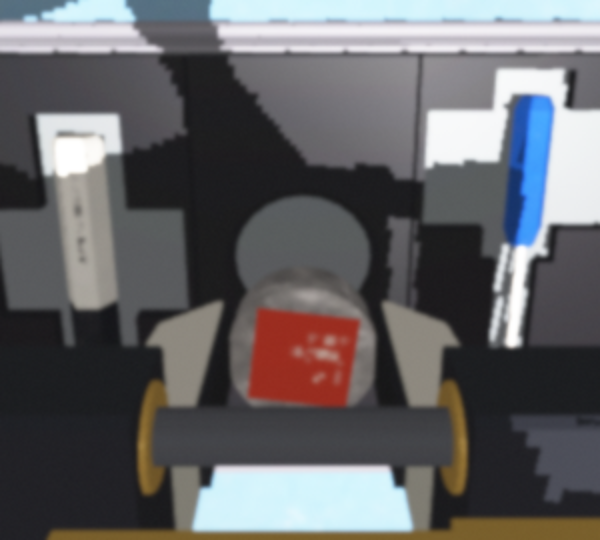

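The hole centre is at u≈303 and the held tin at u≈302, so they are aligned. I'm lowering the tin.

Call:
arm_command(gripper=[0,0,0,0,0], dp=[[-0.01,0.02,0.6],[0,0,0.6],[0,0,0.4],[0,0,0.3],[0,0,0.2]], twist=[0,0,0,0,0])

```text
time: 27.48
tool_pos: [467.9, 277.8, 26.9]
tcp_rot: [-3.142, -0.0, -3.038]
contact_force: [0.3, 0.1, -0.0]
grip_width: 37.1
finger_force: 30.0
```

Call:
arm_command(gripper=[0,0,0,0,0], dp=[[0,0,0.05],[0,0,0],[0,0,0],[0,0,0],[0,0,0]], twist=[0,0,0,0,0])

```text
time: 28.1
tool_pos: [468.2, 278.0, 26.5]
tcp_rot: [3.141, 0.001, -3.038]
contact_force: [0.6, 0.2, 1.6]
grip_width: 37.0
finger_force: 30.0
```

```bash
python3 - <<'E'
from h import *
mv([468.8,277.4,26],185.9); print(get_obs()["contact_force"])
E
```

```text
t 28.1 pos [468.2 278.   26.5] yaw -174.1 twist units 0.0 dp units x,y,z -0.02 -0.03 0.02
[0.63672897 0.20704611 1.60434393]
```

Contact is just starting at the expected height, so I release, retreat and go to the reel.

Call:
arm_command(gripper=[48,48,48,48,48], dp=[[0,0,0],[0,0,0],[0,0,0],[0,0,-0.4],[0,0,-0.6]], twist=[0,0,0,0,0])

```text
time: 28.72
tool_pos: [467.8, 277.8, 51.9]
tcp_rot: [-3.142, -0.001, -3.038]
contact_force: [-0.7, 0.4, 0.3]
grip_width: 47.8
finger_force: 0.0
```

Call:
arm_command(gripper=[80,80,80,80,80], dp=[[0,0,-0.9],[0,0,-0.9],[0,0,-0.9],[0,0,-0.9],[0,0,0]], twist=[0,0,0,0,0])

```text
time: 29.35
tool_pos: [469.1, 278.4, 143.8]
tcp_rot: [3.14, 0.005, -3.038]
contact_force: [0.2, 0.3, -0.1]
grip_width: 80.3
finger_force: 0.0
```

```bash
python3 - <<'E'
from h import *
import pickle
C=cam("wrist"); i=capture("wrist")[:,:,::-1]; cv2.imwrite("pics/w10.png",i); pickle.dump(C,open("w10.pkl","wb"))
mv([424,-190.8,140],185.9)
E
```

```text
t 29.4 pos [468.3 278.  142.3] yaw -174.1 twist units 0.0 dp units x,y,z 3.69 -18.47 0.09
```

Call:
arm_command(gripper=[80,80,80,80,80], dp=[[0.19,-0.92,0],[0.19,-0.92,0],[0.19,-0.92,0],[0.19,-0.92,0],[0.19,-0.92,0]], twist=[0,0,0,0,0])

```text
time: 30.02
tool_pos: [455.4, 160.1, 140.3]
tcp_rot: [-3.142, -0.002, -3.038]
contact_force: [-0.4, -0.2, -0.2]
grip_width: 80.1
finger_force: 0.0
```

Call:
arm_command(gripper=[80,80,80,80,80], dp=[[0.19,-0.92,0],[0.19,-0.92,0],[0.19,-0.92,0],[0.19,-0.92,0],[0.19,-0.92,0]], twist=[0,0,0,0,0])

```text
time: 30.65
tool_pos: [443.6, 43.5, 140.4]
tcp_rot: [3.141, -0.002, -3.038]
contact_force: [0.4, -0.1, 0.8]
grip_width: 79.8
finger_force: 0.0
```

Call:
arm_command(gripper=[80,80,80,80,80], dp=[[0.19,-0.92,0],[0.19,-0.92,0],[0.19,-0.92,0],[0.19,-0.92,0],[0.19,-0.92,0]], twist=[0,0,0,0,0])

```text
time: 31.28
tool_pos: [431.9, -73.2, 140.4]
tcp_rot: [3.141, -0.001, -3.039]
contact_force: [0.4, -0.4, 0.2]
grip_width: 80.4
finger_force: 0.0
```

Call:
arm_command(gripper=[80,80,80,80,80], dp=[[0.18,-0.92,0],[0.18,-0.92,0],[0.18,-0.92,0],[0.18,-0.95,0],[0.18,-0.95,0]], twist=[0,0,0,0,0])

```text
time: 31.9
tool_pos: [421.5, -191.3, 140.3]
tcp_rot: [3.14, -0.001, -3.038]
contact_force: [0.6, 0.2, -0.9]
grip_width: 80.0
finger_force: 0.0
```

Call:
arm_command(gripper=[80,80,80,80,80], dp=[[0,0,0],[0,0,0],[0,0,0],[0,0,0],[0,0,0]], twist=[0,0,0,0,0])

```text
time: 32.52
tool_pos: [422.3, -190.5, 141.2]
tcp_rot: [3.142, 0.0, -3.038]
contact_force: [-0.4, -0.0, 0.7]
grip_width: 79.9
finger_force: 0.0
```

```bash
python3 - <<'E'
from h import *
import pickle
C=cam("wrist"); i=capture("wrist")[:,:,::-1]; cv2.imwrite("pics/w11.png",i); pickle.dump(C,open("w11.pkl","wb"))
a=cv2.imread("pics/w10.png")
a=cv2.resize(a[130:400,170:470],(400,360)); b=cv2.resize(i[130:400,170:470],(400,360))
cv2.imwrite("pics/m3.png",np.hstack([a,b]))
print((proj(C,(424,-190.8,60))-[170,130])*4/3)
mv([424,-190.8,24],185.9)
E
```

```text
[200.74072832 161.38801106]
t 32.58 pos [ 422.3 -190.6  141.3] yaw -174.1 twist units 0.01 dp units x,y,z -0.07 -0.02 4.69
```

View pics/m3.png

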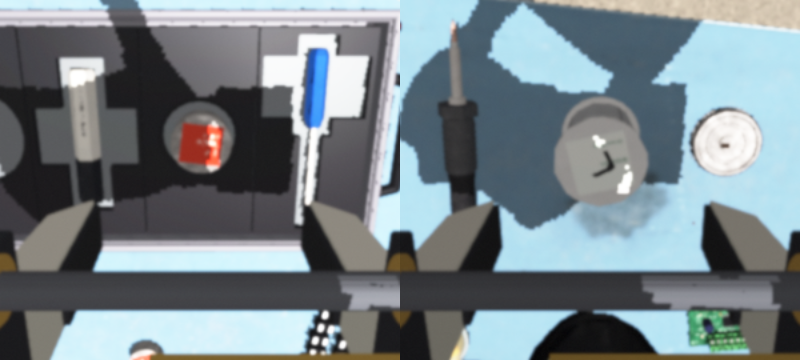

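Left panel: the tin is in its hole. Right panel: the reel top is centred at panel (201,158) against a predicted (201,161), so its x is about 422.7. Since the tray wall is close in y, I'll grip low here and turn the gripper a quarter over the tray so the fingers lie along x.

Call:
arm_command(gripper=[80,80,80,80,80], dp=[[-0.02,0,0.9],[0,0,0.9],[0,0,0.9],[0,0,0.7],[0,0,0]], twist=[0,0,0,0,0])

```text
time: 33.2
tool_pos: [422.1, -190.3, 55.3]
tcp_rot: [3.14, -0.002, -3.038]
contact_force: [-0.8, -0.0, -0.9]
grip_width: 80.3
finger_force: 0.0
```

Call:
arm_command(gripper=[80,80,80,80,80], dp=[[0,0,0.7],[0,0,0.6],[0,0,0.4],[0,0,0],[0,0,0]], twist=[0,0,0,0,0])

```text
time: 33.83
tool_pos: [423.1, -191.0, 14.3]
tcp_rot: [-3.141, 0.001, -3.038]
contact_force: [-0.1, 1.1, 0.8]
grip_width: 79.8
finger_force: 0.0
```

Call:
arm_command(gripper=[0,0,0,0,0], dp=[[0,0,0],[0,0,0],[0,0,0],[0,0,0],[0,0,0]], twist=[0,0,0,0,0])

```text
time: 34.45
tool_pos: [422.8, -190.9, 13.9]
tcp_rot: [-3.141, 0.0, -3.038]
contact_force: [-1.0, 1.1, 2.8]
grip_width: 53.7
finger_force: 30.0
```

Call:
arm_command(gripper=[0,0,0,0,0], dp=[[0,0,-0.3],[0,0,-0.6],[0,0,-0.8],[0,0,-0.8],[0,0,0]], twist=[0,0,0,0,0])

```text
time: 35.08
tool_pos: [423.4, -191.1, 77.3]
tcp_rot: [-3.14, 0.002, -3.038]
contact_force: [-0.1, 0.2, -2.7]
grip_width: 53.7
finger_force: 30.0
```

```bash
python3 - <<'E'
from h import *
print(get_obs()["grip_width"],get_obs()["finger_force"])
mv([483.8,129.3,90]);mv([483.8,129.3,90],95.9)
E
```

```text
53.69815693942896 29.961676465754863
t 35.08 pos [ 423.4 -191.1   77.3] yaw -174.1 twist units -0.0 dp units x,y,z -3.72 12.5 -0.51
t 35.08 pos [ 423.4 -191.1   77.3] yaw -174.1 twist units 18.0 dp units x,y,z 12.5 3.72 -0.51
```

Call:
arm_command(gripper=[0,0,0,0,0], dp=[[-0.28,0.96,-0.1],[-0.28,0.96,-0.1],[-0.28,0.96,-0.1],[-0.28,0.96,-0.1],[-0.28,0.96,-0.1]], twist=[0,0,0,0,0])

```text
time: 35.7
tool_pos: [444.6, -66.8, 87.8]
tcp_rot: [3.141, -0.002, -3.039]
contact_force: [-0.5, -0.2, -2.8]
grip_width: 53.9
finger_force: 30.0
```

Call:
arm_command(gripper=[0,0,0,0,0], dp=[[-0.29,0.96,0],[-0.29,0.96,0],[-0.29,0.96,0],[-0.29,0.96,0],[-0.29,0.96,0]], twist=[0,0,0,0,0])

```text
time: 36.33
tool_pos: [468.3, 56.1, 87.6]
tcp_rot: [3.141, -0.002, -3.038]
contact_force: [0.2, -0.3, -1.9]
grip_width: 53.9
finger_force: 30.0
```

Call:
arm_command(gripper=[0,0,0,0,0], dp=[[-0.29,0.96,0],[-0.29,0.96,0],[-0.29,0.98,0],[0,0,0],[0,0,0]], twist=[0,0,0,0.9,0.9])

```text
time: 36.95
tool_pos: [482.2, 130.0, 87.4]
tcp_rot: [-3.141, -0.002, 3.086]
contact_force: [0.2, -0.3, -2.1]
grip_width: 54.2
finger_force: 30.0
```

Call:
arm_command(gripper=[0,0,0,0,0], dp=[[0,0,0],[0,0,0],[0,0,0],[0,0,0],[0,0,0]], twist=[1,1,1,1,1])

```text
time: 37.58
tool_pos: [482.2, 129.5, 87.5]
tcp_rot: [-3.14, -0.002, 2.648]
contact_force: [0.6, -0.1, -2.7]
grip_width: 53.8
finger_force: 30.0
```

Call:
arm_command(gripper=[0,0,0,0,0], dp=[[0,0,0],[0,0,0],[0,0,0],[0,0,0],[0,0,0]], twist=[1,1,1,1,1])

```text
time: 38.2
tool_pos: [482.3, 129.5, 87.5]
tcp_rot: [-3.14, -0.001, 2.212]
contact_force: [0.3, -0.0, -2.6]
grip_width: 54.2
finger_force: 30.0
```

Call:
arm_command(gripper=[0,0,0,0,0], dp=[[0,0,0],[0,0,0],[0,0,0],[0,0,0],[0,0,0]], twist=[1,1,1,1,1])

```text
time: 38.83
tool_pos: [482.2, 129.5, 87.5]
tcp_rot: [-3.139, -0.0, 1.776]
contact_force: [-0.5, -0.6, -3.4]
grip_width: 54.1
finger_force: 30.0
```

Call:
arm_command(gripper=[0,0,0,0,0], dp=[[0,0,0],[0,0,0],[0,0,0],[0,0,0],[0,0,0]], twist=[1,0.2,0,0,0])

```text
time: 39.45
tool_pos: [483.0, 129.6, 88.7]
tcp_rot: [-3.142, -0.0, 1.674]
contact_force: [-0.4, 0.3, -2.3]
grip_width: 54.0
finger_force: 30.0
```

```bash
python3 - <<'E'
from h import *
import pickle
C=cam("wrist"); i=capture("wrist")[:,:,::-1]; cv2.imwrite("pics/w12.png",cv2.resize(i[130:400,170:470],(600,540))); pickle.dump(C,open("w12.pkl","wb"))
print((proj(C,(483.8,129.3,14))-[170,130])*2)
mv([483.8,129.3,28],95.9)
E
```

```text
[304.22743813 243.0323749 ]
t 39.5 pos [483.  129.6  88.7] yaw 95.9 twist units 0.01 dp units x,y,z -0.02 0.03 2.43
```

View pics/w12.png

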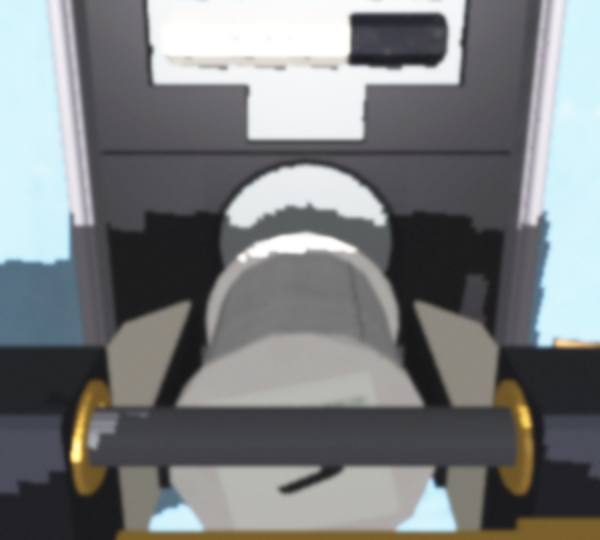

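The hole centre is at u≈306 and the reel's lower end at u≈303.5, so I nudge about +1 mm in x and lower it.

Call:
arm_command(gripper=[0,0,0,0,0], dp=[[0,0.05,0.6],[0,0,0.6],[0,0,0.5],[0,0,0.3],[0,0,0.25]], twist=[0,0,0,0,0])

```text
time: 40.12
tool_pos: [484.3, 129.7, 31.9]
tcp_rot: [-3.141, -0.0, 1.674]
contact_force: [0.1, 0.5, -3.4]
grip_width: 54.0
finger_force: 30.0
```

Call:
arm_command(gripper=[0,0,0,0,0], dp=[[0,0,0.1],[0,0,0.05],[0,0,0],[0,0,0],[0,0,0]], twist=[0,0,0,0,0])

```text
time: 40.75
tool_pos: [484.4, 129.7, 28.9]
tcp_rot: [3.141, -0.0, 1.674]
contact_force: [-0.3, -0.4, -3.2]
grip_width: 53.9
finger_force: 30.0
```

Call:
arm_command(gripper=[0,0,0,0,0], dp=[[0,0,0.05],[0,0,0],[0,0,0],[0,0,0],[0,0,0]], twist=[0,0,0,0,0])

```text
time: 41.38
tool_pos: [484.5, 129.8, 27.9]
tcp_rot: [3.141, -0.0, 1.674]
contact_force: [-1.7, -0.0, 5.5]
grip_width: 54.2
finger_force: 30.0
```

Call:
arm_command(gripper=[75,75,75,75,75], dp=[[0,0,0],[0,0,0],[0,0,0],[0,0,0],[0,0,0]], twist=[0,0,0,0,0])

```text
time: 42.0
tool_pos: [484.3, 129.7, 27.4]
tcp_rot: [-3.142, -0.0, 1.674]
contact_force: [-0.1, -0.4, 0.8]
grip_width: 75.1
finger_force: 0.0
```

Call:
arm_command(gripper=[75,75,75,75,75], dp=[[0,0,-0.5],[0,0,-0.9],[0,0,-0.9],[0,0,-0.9],[0,0,-0.9]], twist=[0,0,0,0,0])

```text
time: 42.62
tool_pos: [484.4, 129.7, 131.7]
tcp_rot: [3.141, -0.0, 1.674]
contact_force: [-0.1, 0.2, -0.0]
grip_width: 74.8
finger_force: 0.0
```

Call:
arm_command(gripper=[75,75,75,75,75], dp=[[0.9,0,-0.9],[0.9,0,-0.9],[0.9,0,-0.9],[0.9,0,-0.9],[0.9,0,0]], twist=[0,0,0,0,0])

```text
time: 43.25
tool_pos: [473.4, 242.7, 222.9]
tcp_rot: [3.137, -0.001, 1.674]
contact_force: [-0.4, 0.4, -1.1]
grip_width: 74.6
finger_force: 0.0
```

```bash
python3 - <<'E'
from h import *
C=cam("wrist"); i=capture("wrist")[:,:,::-1]; cv2.imwrite("pics/w13.png",i)
t=capture("top")[:,:,::-1]; s=capture("side")[:,:,::-1]
for n,im in(("top1",t),("side1",s)): cv2.imwrite(f"pics/{n}.png",im)
a=cv2.resize(t[150:345,150:430],(800,300)[:1]+(300,),interpolation=cv2.INTER_CUBIC) if 0 else cv2.resize(t[215:335,150:342],(480,300),interpolation=cv2.INTER_CUBIC)
b=cv2.resize(s[180:300,180:308],(320,300),interpolation=cv2.INTER_CUBIC)
c=cv2.resize(i[0:300],(640,300)); c=cv2.copyMakeBorder(c,0,0,0,160,cv2.BORDER_CONSTANT)
cv2.imwrite("pics/m4.png",np.vstack([np.hstack([a,b]),c])); mv([0,0,0])
E
```

```text
t 43.4 pos [472.4 242.2 220.7] yaw 96.0 twist units -0.0 dp units x,y,z -7.65 -19.81 8.83
```

View pics/m4.png

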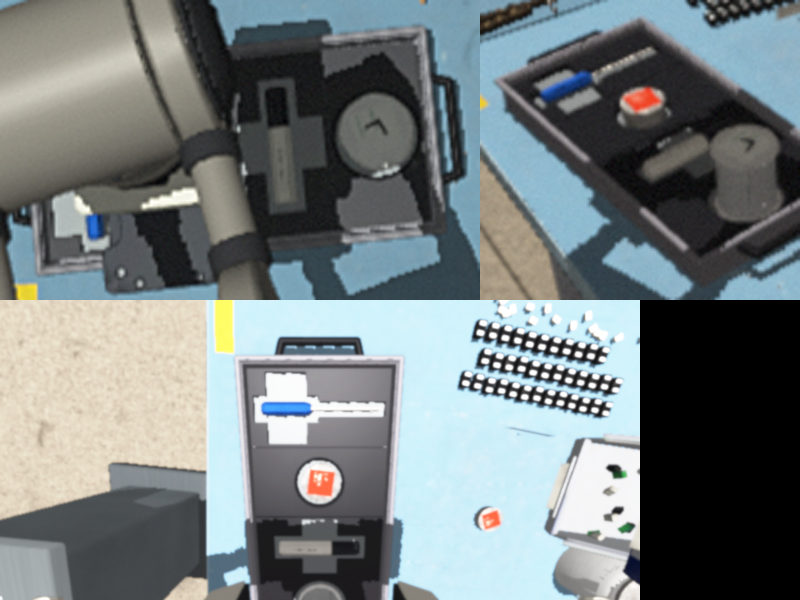

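All four look seated: driver in its slot, tin centred in its hole, marker in its slot, reel upright. One numeric check on the tin and reel tops before handing in.

```bash
python3 - <<'E'
from h import *
S,W,T=cam("side"),cam("wrist"),cam("top")
print("tin top",*tri((S,(180+163/2.5,180+99/2.5)),(W,(320,182))), "want 468.8 277.4 33")
print("reel top",*tri((S,(180+265/2.5,180+143/2.5)),(T,(150+376/2.5,215+133/2.5))), "want 484 129.3 74")
r=close_job(); print(r)
E
```

```text
tin top [468.47983443 277.35564468  33.01718467] [1.0, 1.0] want 468.8 277.4 33
reel top [482.49788517 127.03414027  75.11934667] [1.4, 1.4] want 484 129.3 74
the job is handed in; nothing more can be done
None
```

I packed the screwdriver, marker, tin and reel into their own inserts, never touched the brush or lid, and handed the job in at about 43 s. The last images show all four seated, and the measured tin and reel tops are within about 3 mm of where they should be, but the hand-in gave no verdict.

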